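Load a filter cassette through a sprung dust flap

ROBOT

A 6-joint arm with a two-finger parallel gripper is mounted at the origin on the work surface. World frame = base frame: x ahead of the robot, y to its left, z up, the work surface at z = 0. Lengths are in m, angles in rad, forces in N, time in s.
With the tool pointing down it reaches from about 0.275 to 0.825 m from the base axis. Payload 4.9 kg.
Tool frame: the origin (TCP) lies at the very end of the fingers, on their centre line; the grasp point (between the pads) lies ctrl.tcp_to_grasp behind it (ctrl.tcp_to_grasp is the distance from the TCP to the grasp point, in m); x points along the fingers, y is the direction in which the jaws open and shut, and the axes are right-handed (so a half turn about x gives the same grasp; the last joint's range is limited). The gripper opens to 85 mm and grips with 20 to 120 N. Pads are 22 mm wide; open, the fingers measure 114 mm over their backs; the gripper's body (76 mm by 85 mm) begins 54 mm behind the grasp point. The pads swing forward as they close: fully open they stand 13 mm farther back than shut.
Start: joints at [1.208, 0.326, -0.193, 1.052, 0, 1.437], TCP at [0.125, 0.536, 0.204] pointing down, gripper open.
Joint ranges: [-2.65, 2.65], [-0.97, 1.79], [-1.3, 1.35], [-1.93, 2.1], [-1.47, 1.37], [-3.14, 3.14]. Speed limits (rad/s): [2.57, 2.57, 3.14, 3.14, 3.14, 3.14].

INTERFACE

Orientations are given as a rotation vector (axis times angle).
In Python, from bench import ctrl, cams, workorder, sensors gives the robot as it stands. Calls block until the motion is done:
- ctrl.move_to(position, orientation): joint-space move of the TCP to a pose.
- ctrl.move_straight(position, rot=None, velocity=0.15, threshold=None): straight line of the TCP; rot=None keeps the orientation; velocity is the mean speed in m/s. With threshold (N) it stops when the force on the tool has changed by that much, and returns True; else False.
- ctrl.set_joints(angles): joint-space move.
- ctrl.set_gripper(opening, effort=None): finger opening in m; effort is the grip in N (None keeps the last); returns when the fingers have stopped.
- ctrl.wait(seconds).
- ctrl.inverse_kinematics(position, orientation): joint angles nearest the present ones, or None.
- cams.snapshot(name): name is "scene" or "top"; returns the picture (400x640x3 uint8, blue, green, red); there is no depth.
- cams.camera_info(name): a dict with "mtx" (3x3 intrinsics, pixels), "k1" (the pictures are not rectified: a ray, as slopes to the right and down, at radius r is drawn at 1 + k1 r^2 times it, then the intrinsics apply), "R" (3x3) and "t" (3): a world point X has camera coordinates R X + t. Camera axes: x right, y down, z forward; pixel columns grow to the right and rows downward; lengths in m; the calibration is good to about 2 mm. A picture is of the moment at which its call begins. camera_info takes no time and is no camera call.
A pose or a line that the arm cannot do raises ctrl.MotionError and nothing moves.
- workorder.sign_off(): hands the job in, once; it reports no verdict.
Readings, each from a call of its own:
- sensors.current_time_s(): time.
- sensors.current_q(): joint angles.
- sensors.current_joint_velocities(): joint speeds.
- sensors.current_joint_torque(): joint torques, N m.
- sensors.current_position(): TCP position.
- sensors.current_tcp_rot(): TCP orientation.
- sensors.current_force(): force on the tool from outside, world axes, zero at the start.
- sensors.current_ft_torque(): the same for the moment, N m.
- sensors.current_opening(): finger opening in m.
Only numpy, scipy, OpenCV 4.12 (cv2) and the standard library are available. Lean on these libraries where they do the work, as an engineer would, in place of code of your own. Each camera call takes 0.05 s, during which the arm holds its last target.

TASK

Someone has put the spare filter cassette away pull bar first: draw it out of the steel sleeve and lay it on the filter unit's loading ledge, nose first, far enough in that the cassette itself holds the sprung flap open when you let go. Then push it on in from behind, fully home against the stop, so that the flap swings shut behind it with only the bar sticking out through the notch. Keep the cassette right way up and leave the other things on the bench alone.

Things in the scene. Friction and masses are not known exactly. Their poses are not given: they have to be found in the camera images.
- cassette_mid (a point): centre, half-way up, of the loose filter cassette's body, a flat aluminium block 140 long (x) x 56 wide (y) x 28 mm high, paper pleats on top, about 0.5 kg. +x points to its nose, whose last 12 mm is a smaller step (44 wide, top 10 mm lower). A steel pull bar sticks out of the other end. Starts flat on the bench, bar hidden in the sleeve, about 95 mm of the nose end showing.
- nose_tip (a point): middle of the nose's front face, 70 mm ahead (+x) of cassette_mid; axes as there. At the other end the pull bar, 12 wide (y) x 16 high (z) x 100 mm long, reaches from 70 to 170 mm behind (-x of) cassette_mid, on the centre line; its underside is 5 mm and its top 21 mm above what the cassette lies on, its middle 1 mm below cassette_mid.
- sleeve_mouth (a point): middle of the mouth of the fixed steel storage sleeve, at bench level; +x points straight out of the mouth, z up. The sleeve is 164 mm long, 72 wide, 40 high outside; 64 wide and 36 high inside, open only at the mouth; 3 mm thick foot flanges reach 58 mm either side of its middle.
- mouth (a point): middle of the lower edge of the fixed filter unit's mouth, on the loading ledge's top, 8 mm above the bench; +x points straight into the unit, z up. The flat ledge is 96 mm wide and reaches 100 mm out of the mouth. Mouth and chamber are 64 wide, 38 mm high inside, floor level with the ledge; outside 96 wide, top 44 mm above the ledge, clear roof.
- stop (a point): middle of the stop at the chamber's end, at floor level, 185 mm inside the mouth; axes as mouth. At home the nose touches it, so the cassette's centre is 115 mm inside the mouth and 45 mm of the bar is inside, 55 mm outside. Just behind the stop stands the unit's grey housing, 200 wide, 160 long, 140 mm high, then a hose stub.
- flap (a joint): steel dust flap in the mouth: 0 = hanging shut, grows to 1.45 rad as it swings inwards about its top edge. 60 wide, 35 mm long; a notch in its lower edge, 32 wide, clears the bar. Weak spring shuts it (1 N). The nose pushes it open; with the nose 37 mm or more inside it rests on the cassette's top at about 1.3 rad; it falls shut when the body's rear end is about 35 mm inside.
- can_mid (a point): middle of a white spray-size can, 60 mm across, 100 mm high: leave alone
- jar_mid (a point): middle of a small clear jar with black lid, 64 mm across, 75 mm high: leave alone
- carton_mid (a point): middle of a small cardboard carton, 80 x 90 x 60 mm: leave alone

How it is judged:
On the way:
1. the cassette lies on the ledge, let go and still, its nose inside the mouth and holding the flap open (value of joint flap above 0.8 rad and contact force between cassette and the fingers below 0.1 N and x of cassette_mid in the frame of mouth between -0.055 and 0.08 m and z of cassette_mid in the frame of mouth below 0.019 m and linear speed of cassette below 0.02 m/s), for 0.2 s.
At the end, for the whole second after the job is handed in: The cassette lies flat in the unit, nose first, within 9 mm of the stop (its centre more than 106 mm inside the mouth), the flap shut behind it (under 0.1 rad), released and at rest (x of cassette_mid in the frame of mouth above 0.106 m and z of cassette_mid in the frame of mouth below 0.019 m and angle between the x axis of cassette_mid and the x axis of mouth, either way round below 0.12 rad and value of joint flap below 0.1 rad and contact force between cassette and the fingers below 0.1 N and linear speed of cassette below 0.02 m/s); the robot touches nothing.
It fails at once if the cassette tips more than 0.6 rad from level (angle between cassette_mid's own z axis and vertical above 0.6 rad).
It fails at once if a bystander (can, jar or carton) is moved more than 30 mm (distance of any of can_mid, jar_mid, carton_mid from where it was at the start of the episode above 0.03 m).
It also fails if it takes over 58 s, if anything falls off the work surface, if the arm or the gripper's body presses on something with over 40 N, if the wrist force passes 120 N, or if a joint passes its speed limit or range.

## Working session

There is one attempt and no reset: what is moved stays moved. The work goes in short steps, each a Python script; the robot and the scene stay as the last script left them, time stands still between calls to the robot, and variables do not carry over. Pictures are saved under pics/ and viewed, and the job is handed in when it is done.

```bash
ls; mkdir -p pics
python3 - <<'E'
from bench import ctrl,cams,workorder,sensors
import cv2
for n in("scene","top"):
    cv2.imwrite(f"pics/{n}0.png",cams.snapshot(n)); print(n,cams.camera_info(n))
print(sensors.current_time_s(),sensors.current_tcp_rot(),sensors.current_position(),ctrl.tcp_to_grasp,sensors.current_opening())
E
```

```text
pics
scene {'mtx': array([[518.87072198,   0.        , 323.55045702],
       [  0.        , 518.87072198, 196.94850263],
       [  0.        ,   0.        ,   1.        ]]), 'k1': -0.1134276180608204, 'R': array([[ 0.79830351,  0.60223442,  0.005021  ],
       [ 0.46401351, -0.60972461, -0.64259424],
       [-0.38393094,  0.51531505, -0.76619021]]), 't': array([-0.47436801, -0.24406192,  1.58271487])}
top {'mtx': array([[403.88743899,   0.        , 320.68812451],
       [  0.        , 403.88743899, 199.37579525],
       [  0.        ,   0.        ,   1.        ]]), 'k1': -0.09219272026613973, 'R': array([[ 0.0053753 , -0.99970288,  0.02377497],
       [-0.99937078, -0.00620403, -0.03492199],
       [ 0.03505911, -0.0235723 , -0.9991072 ]]), 't': array([-0.01414262,  0.58326337,  0.86957388])}
0.1 [ 0.17844084  1.56368632 -0.18086964] [0.12452496 0.5351237  0.20337064] 0.0187 0.08570290745947036
```

View pics/scene0.png

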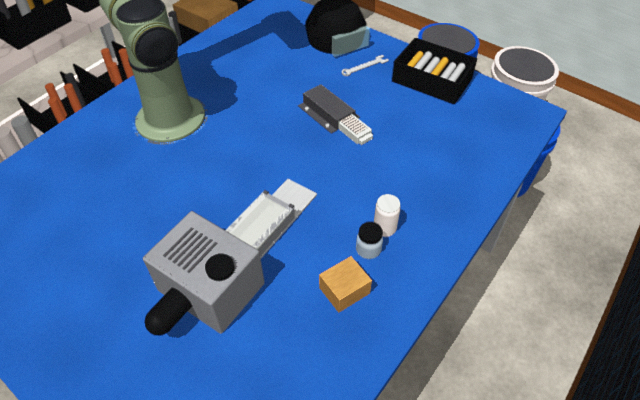

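View pics/top0.png

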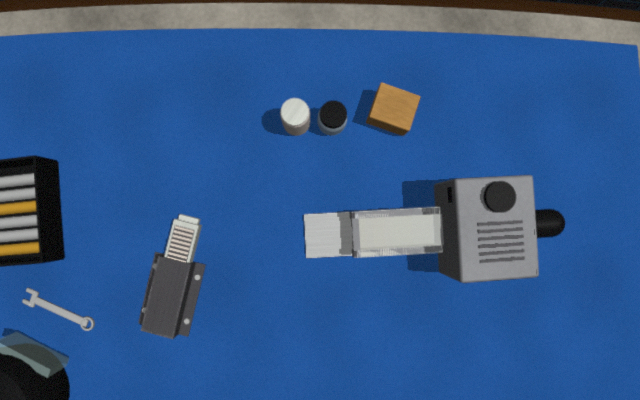

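Run:
```python
import cv2
t=cv2.imread("pics/top0.png");s=cv2.imread("pics/scene0.png")
cv2.imwrite("pics/t_c.png",cv2.resize(t[200:345,120:230],None,fx=4,fy=4,interpolation=cv2.INTER_CUBIC))
cv2.imwrite("pics/t_u.png",cv2.resize(t[195:270,295:460],None,fx=4.8,fy=4.8,interpolation=cv2.INTER_CUBIC))
cv2.imwrite("pics/s_c.png",cv2.resize(s[75:150,290:385],None,fx=7,fy=7,interpolation=cv2.INTER_CUBIC))
cv2.imwrite("pics/s_u.png",cv2.resize(s[170:265,215:325],None,fx=6,fy=6,interpolation=cv2.INTER_CUBIC))
```

```text
(no output)
```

View pics/t_c.png

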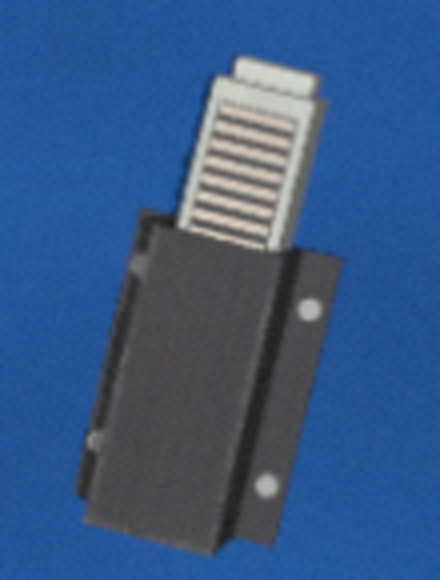

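View pics/t_u.png

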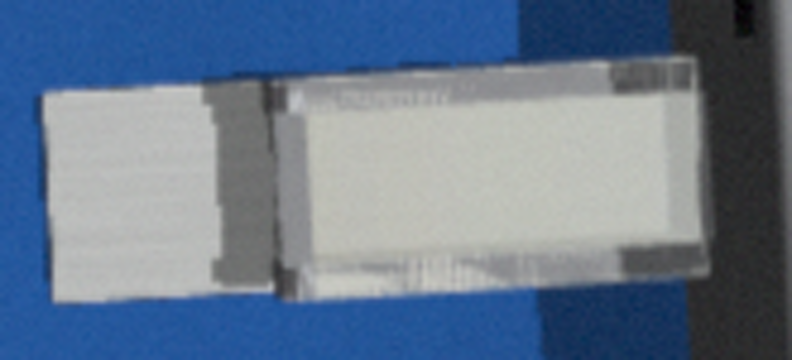

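View pics/s_c.png

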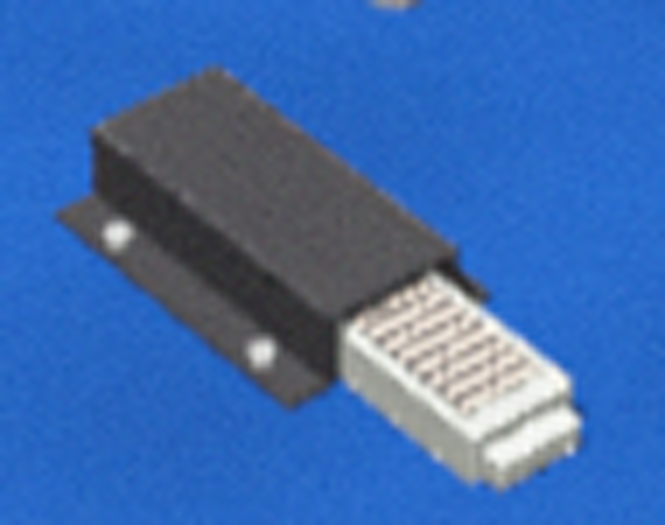

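View pics/s_u.png

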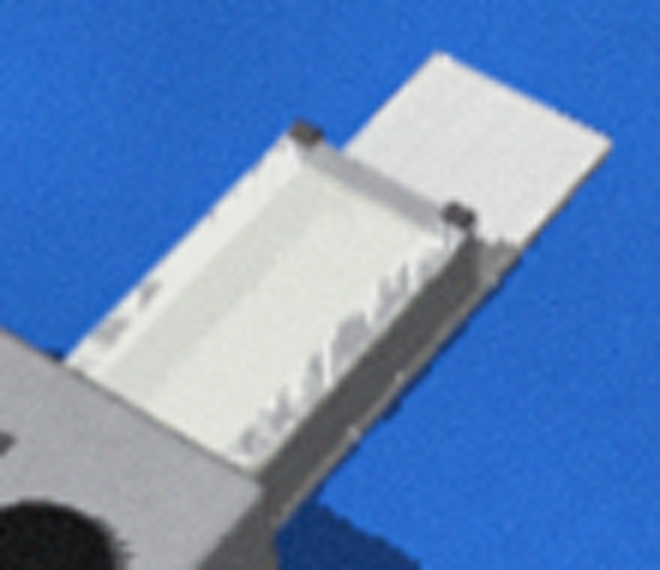

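```bash
cat > h.py <<'E'
import numpy as np,cv2
from bench import ctrl,cams,workorder,sensors
from scipy.spatial.transform import Rotation as Ro
def ray(n,p):
    c=cams.camera_info(n);K=c["mtx"];k=c["k1"]
    d=np.linalg.inv(K)@[p[0],p[1],1.];s=d[:2].copy();x=s.copy()
    for _ in range(20): x=s/(1+k*(x@x))
    v=c["R"].T@np.r_[x,1.];o=-c["R"].T@c["t"]
    return o,v/np.linalg.norm(v)
def plane(n,p,z):
    o,v=ray(n,p);return o+v*(z-o[2])/v[2]
def tri(pt,ps):
    A=np.zeros((3,3));b=np.zeros(3);R=[ray("top",pt),ray("scene",ps)]
    for o,v in R:
        M=np.eye(3)-np.outer(v,v);A+=M;b+=M@o
    X=np.linalg.solve(A,b);e=[np.linalg.norm((np.eye(3)-np.outer(v,v))@(X-o)) for o,v in R]
    return X,e[0]
def crop(u,f,o): return (np.array(u)+.5)/f-.5+np.array(o)
E
python3 - <<'E'
from h import *
np.set_printoptions(precision=4,suppress=True)
tc=lambda *u:crop(u,4,(120,200)); tu=lambda *u:crop(u,4.8,(295,195))
sc=lambda *u:crop(u,7,(290,75)); su=lambda *u:crop(u,6,(215,170))
for n,a,b in [("bodyL",tc(213,77),sc(572,382)),("bodyR",tc(325,98),sc(478,440)),
 ("fl FR",tc(343,260),sc(293,408)),("fl RR",tc(273,545),sc(57,215)),("fl FL",tc(140,208),sc(488,297)),
 ("slv FR",tc(297,250),sc(335,320)),("slv FL",tc(150,226),sc(458,250)),("slv RR",tc(216,553),sc(95,130)),("slv RL",tc(85,522),sc(216,68)),
 ("ledge A",tu(42,92),su(612,145)),("ledge B",tu(53,302),su(437,52)),
 ]:
    print(n,*tri(a,b))
print("plane z: bodyL/R .028")
for p in (tc(213,77),tc(325,98)): print(plane("top",p,.028))
for p in (sc(572,382),sc(478,440)): print(plane("scene",p,.028))
print("nose .018",[plane("top",p,.018) for p in(tc(237,55),tc(323,73))])
print("flange .003",[plane("top",tc(*p),.003) for p in((140,208),(343,260),(80,497),(273,545))])
print("ledge .008",[plane("top",tu(*p),.008) for p in((42,92),(53,302))],[plane("scene",su(*p),.008) for p in((612,145),(437,52))])
print("roof .052",[plane("top",tu(*p),.052) for p in((268,80),(285,300),(695,57),(710,273))])
E
```

```text
bodyL [0.5387 0.3057 0.0277] 0.000396187873657447
bodyR [0.5299 0.2445 0.0349] 0.0018953142434171113
fl FR [0.4399 0.2415 0.0042] 0.001082387770231062
fl RR [0.2818 0.2796 0.0042] 0.0002664936066841623
fl FL [0.4652 0.3545 0.0014] 0.000974676167566081
slv FR [0.4511 0.2537 0.0511] 0.0014753224473962997
slv FL [0.4598 0.335  0.0386] 0.000403097116695492
slv RR [0.2894 0.2981 0.0441] 0.0006696413385476671
slv RL [0.3024 0.3701 0.04  ] 5.097870365819108e-05
ledge A [0.5514 0.0266 0.0064] 0.0004225871197414281
ledge B [0.4562 0.0208 0.009 ] 0.0007090837778061018
plane z: bodyL/R .028
[0.539  0.3059 0.028 ]
[0.5283 0.2451 0.028 ]
[0.5386 0.3051 0.028 ]
[0.5274 0.2522 0.028 ]
nose .018 [array([0.5508, 0.2963, 0.018 ]), array([0.5415, 0.2491, 0.018 ])]
flange .003 [array([0.4661, 0.3546, 0.003 ]), array([0.4389, 0.2411, 0.003 ]), array([0.3054, 0.3885, 0.003 ]), array([0.2812, 0.2798, 0.003 ])]
ledge .008 [array([0.5518, 0.0268, 0.008 ]), array([0.4566, 0.0212, 0.008 ])] [array([0.5519, 0.0253, 0.008 ]), array([0.4549, 0.0211, 0.008 ])]
roof .052 [array([ 0.5575, -0.0718,  0.052 ]), array([ 0.4625, -0.0795,  0.052 ]), array([ 0.5685, -0.2599,  0.052 ]), array([ 0.4739, -0.2666,  0.052 ])]
```

Run:
```python
from h import *
np.set_printoptions(precision=4,suppress=True)
tc=lambda *u:crop(u,4,(120,200)); sc=lambda *u:crop(u,7,(290,75))
for nm,a,b in [("left edge",tc(213,77),tc(178,228)),("right top edge",tc(313,97),tc(281,250)),("pleat",tc(220,100),tc(296,122))]:
    A,B=plane("top",a,.028),plane("top",b,.028); d=A-B; print(nm,A,B,np.degrees(np.arctan2(d[1],d[0])))
for nm,a,b in [("scn R",sc(478,440),sc(345,335)),("scn L",sc(572,382),sc(437,272))]:
    A,B=plane("scene",a,.028),plane("scene",b,.028); d=A-B; print(nm,A,B,np.degrees(np.arctan2(d[1],d[0])))
# light mask components
t=cv2.imread("pics/top0.png"); hsv=cv2.cvtColor(t,cv2.COLOR_BGR2HSV)
m=((hsv[...,1]<60)&(hsv[...,2]>140)).astype(np.uint8); m[:,:155]=0;m[:,215:]=0;m[:205]=0;m[262:]=0
m=cv2.morphologyEx(m,cv2.MORPH_CLOSE,np.ones((5,5)))
c=max(cv2.findContours(m,0,2)[0],key=cv2.contourArea); r=cv2.minAreaRect(c);print(r)
for p in cv2.boxPoints(r): print(plane("top",p,.026))
print(tri(tc(237,55),sc(580,428-17)),tri(tc(323,73),sc(490,462)))
# candidate joint poses
def rot(h,flip):
    j=h+np.pi/2+(np.pi if flip else 0)
    x=np.array([0,0,-1.]);y=np.array([np.cos(j),np.sin(j),0]);return Ro.from_matrix(np.c_[x,y,np.cross(x,y)]).as_rotvec()
for f in(0,1):
  for p,h in [((.47,.29,.05),-13),((.63,.25,.01),-13),((.5,.09,.02),-86.6),((.5,.18,.02),-86.6)]:
    q=ctrl.inverse_kinematics(p,rot(np.radians(h),f));print(f,p,q)
```

```text
left edge [0.539  0.3059 0.028 ] [0.4581 0.324  0.028 ] -12.642757874809432
right top edge [0.5288 0.2516 0.028 ] [0.4471 0.268  0.028 ] -11.395384396680223
pleat [0.5267 0.3019 0.028 ] [0.5154 0.2606 0.028 ] 74.61924233040462
scn R [0.5274 0.2522 0.028 ] [0.4463 0.271  0.028 ] -13.067308290130946
scn L [0.5386 0.3051 0.028 ] [0.454  0.3278 0.028 ] -15.039242225228312
((181.8989715576172, 237.6839599609375), (26.00921630859375, 45.554298400878906), 14.743562698364258)
[0.4583 0.3261 0.026 ]
[0.553  0.3019 0.026 ]
[0.5393 0.2471 0.026 ]
[0.4449 0.2712 0.026 ]
(array([0.5508, 0.2931, 0.0273]), np.float64(0.00014855525975679794)) (array([0.5403, 0.2449, 0.029 ]), np.float64(0.0017227875248168633))
0 (0.47, 0.29, 0.05) [ 0.4192  0.4807 -0.3907  0.6994  0.      0.6461]
0 (0.63, 0.25, 0.01) [ 0.269   0.7245 -0.051   0.7953  0.      0.4959]
0 (0.5, 0.09, 0.02) [ 0.0327  0.4568 -0.5359  0.5781  0.      1.5442]
0 (0.5, 0.18, 0.02) [ 0.2066  0.4905 -0.474   0.6063  0.      1.7181]
1 (0.47, 0.29, 0.05) [ 0.4192  0.4807 -0.3907  0.6994  0.     -2.4955]
1 (0.63, 0.25, 0.01) [ 0.269   0.7245 -0.051   0.7953  0.     -2.6457]
1 (0.5, 0.09, 0.02) [ 0.0327  0.4568 -0.5359  0.5781  0.     -1.5974]
1 (0.5, 0.18, 0.02) [ 0.2066  0.4905 -0.474   0.6063  0.     -1.4235]
```

```bash
cat >> h.py <<'E'
np.set_printoptions(precision=4,suppress=True)
HS=np.radians(-13.); DS=np.array([np.cos(HS),np.sin(HS),0])
HM=np.radians(-86.6); DM=np.array([np.cos(HM),np.sin(HM),0]); M=np.array([.5097,-.0761,0])
def rot(h):
    j=h+np.pi/2
    x=np.array([0,0,-1.]);y=np.array([np.cos(j),np.sin(j),0]);return Ro.from_matrix(np.c_[x,y,np.cross(x,y)]).as_rotvec()
def st(s=""): print(s,"t",sensors.current_time_s(),"p",sensors.current_position(),"F",sensors.current_force(),"op",sensors.current_opening())
def pic(n,k): 
    i=cams.snapshot(n);cv2.imwrite(f"pics/{k}.png",i);return i
E
python3 - <<'E'
from h import *
C=np.array([.4774,.2917,0]); G=C+.012*DS
ctrl.move_to(G+[0,0,.12],rot(HS)); st()
print(ctrl.move_straight(G+[0,0,.003],velocity=.1,threshold=6)); st()
ctrl.set_gripper(.03,60); st("grip")
pic("top","t1");pic("scene","s1")
E
```

```text
t 1.7417 p [0.4886 0.2899 0.1202] F [-1.2643 -0.1964  0.5356] op 0.08540593142065286
False
 t 3.0583 p [0.4897 0.2893 0.0037] F [ 0.0529  0.6513 -0.0107] op 0.08530300041699902
grip t 3.6333 p [0.4891 0.289  0.003 ] F [-0.0894 -0.1361 -0.4283] op 0.029832525580782584
```

Run:
```python
import cv2
a=cv2.imread("pics/t1.png")[180:345,100:260];b=cv2.imread("pics/s1.png")[40:160,270:400]
cv2.imwrite("pics/c1.png",cv2.hconcat([cv2.resize(a,(388,400)),cv2.resize(b,(410,400))]))
```

```text
(no output)
```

View pics/c1.png

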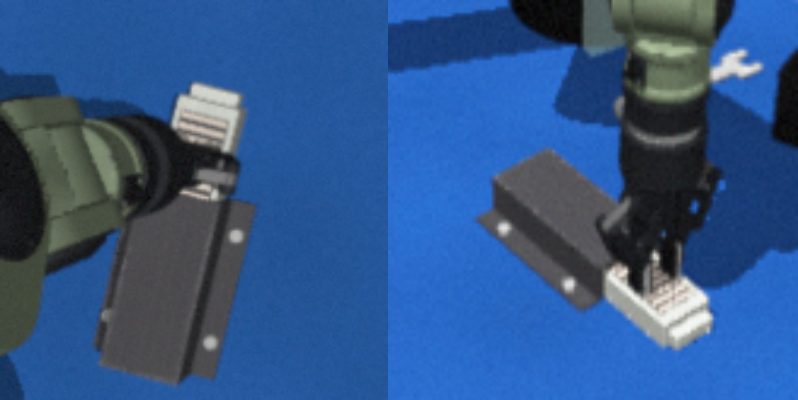

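Run:
```python
from h import *
st()
print(sensors.current_q(), ctrl.inverse_kinematics(sensors.current_position(),sensors.current_tcp_rot()))
a=pic("scene","s2")[85:150,325:390]
cv2.imwrite("pics/c2.png",cv2.resize(a,None,fx=9,fy=9,interpolation=cv2.INTER_CUBIC))
```

```text
t 3.7333 p [0.4891 0.289  0.003 ] F [-0.5463  0.0563 -0.5636] op 0.02964111773978993
[ 0.4038  0.5673 -0.387   0.6166 -0.      0.6307] [ 0.4038  0.5673 -0.387   0.6166 -0.      0.6307]
```

View pics/c2.png

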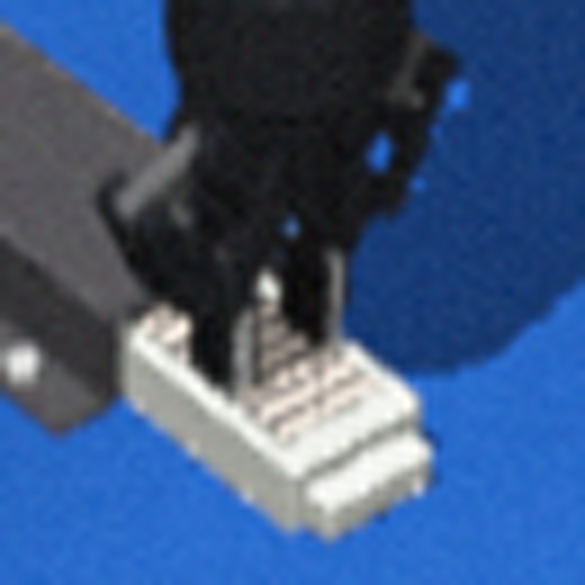

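Run:
```python
from h import *
p=sensors.current_position()
ctrl.move_straight(p+[0,0,.06],velocity=.15)
ctrl.move_straight([.56,.17,.06],velocity=.25)
ctrl.set_gripper(0.0); st()
i=pic("scene","s3");pic("top","t3")
print(ctrl.move_straight([.56,.17,.002],velocity=.05,threshold=4)); st()
j=pic("scene","s4")
cv2.imwrite("pics/c3.png",cv2.resize(cv2.hconcat([i[60:210,300:450],j[60:210,300:450]]),None,fx=2.6,fy=2.6))
```

```text
t 5.4417 p [0.5597 0.1708 0.0601] F [ 0.136  -0.3798 -0.6524] op 3.150630649852973e-05
False
 t 6.85 p [0.5603 0.1701 0.0024] F [ 1.0428  0.3965 -0.1368] op -0.00013844525165299882
```

View pics/c3.png

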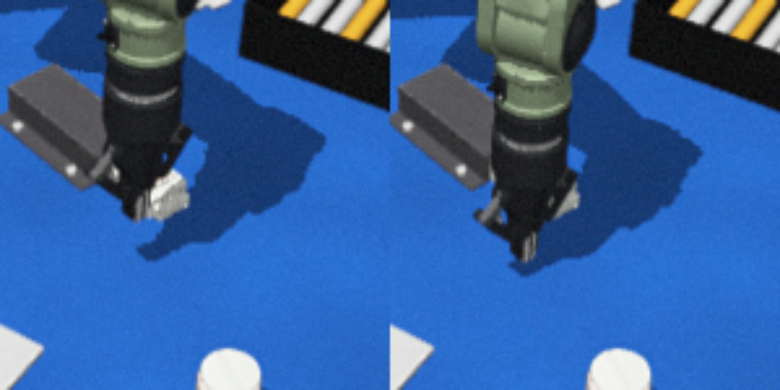

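Run:
```python
from h import *
j=cv2.imread("pics/s4.png")
c=cams.camera_info("scene")
def proj(X):
    v=c["R"]@X+c["t"];s=v[:2]/v[2];s=s*(1+c["k1"]*(s@s));return c["mtx"][:2,:2]@s+c["mtx"][:2,2]
for z in(0,.01,.02,.03,.04): print(z,proj(np.array([.56,.17,z])))
a=cv2.resize(j[125:185,315:385],None,fx=9,fy=9,interpolation=cv2.INTER_CUBIC)
for z,col in((0,(0,0,255)),(.03,(0,255,255))):
    u=(proj(np.array([.56,.17,z]))-[315,125])*9; cv2.circle(a,tuple(int(x) for x in u),4,col,-1)
cv2.imwrite("pics/c4.png",a)
```

```text
0 [350.2934 165.6431]
0.01 [350.451  163.1783]
0.02 [350.6102 160.6878]
0.03 [350.7708 158.1712]
0.04 [350.933  155.6283]
```

View pics/c4.png

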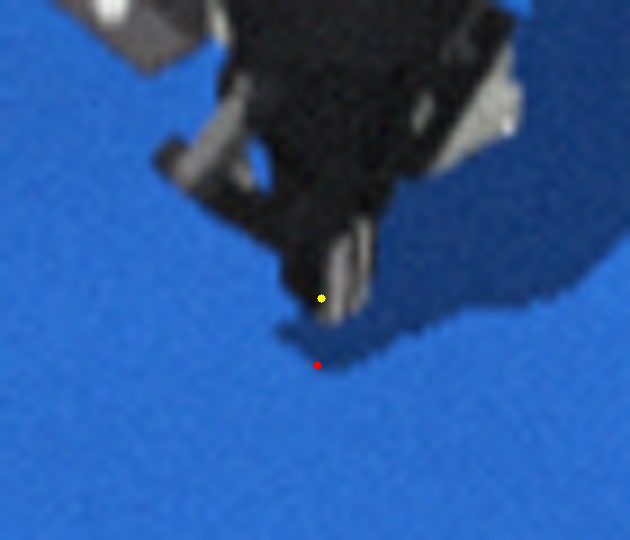

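Run:
```python
from h import *
print(ctrl.move_straight([.56,.17,-.03],velocity=.02,threshold=5)); st()
q=sensors.current_position(); ctrl.move_straight(q+[0,0,.003],velocity=.05); st()
pic("scene","s5");pic("top","t5")
```

```text
True
 t 8.2083 p [ 0.5599  0.17   -0.0271] F [-1.3297 -0.0949  4.7999] op -8.071222261186841e-05
 t 8.4583 p [ 0.5601  0.17   -0.0239] F [ 0.5609 -0.532   0.2236] op 0.0003661114397921753
```

Run:
```python
from h import *
out=[]
for n,k,X in(("scene","s5",.003),("top","t5",.003)):
    c=cams.camera_info(n);v=c["R"]@np.array([.56,.17,X])+c["t"];s=v[:2]/v[2];s=s*(1+c["k1"]*(s@s));u=c["mtx"][:2,:2]@s+c["mtx"][:2,2]
    print(n,u);o=(u-20).astype(int)
    a=cv2.imread(f"pics/{k}.png")[o[1]-10:o[1]+40,o[0]-10:o[0]+40]
    a=cv2.resize(a,None,fx=8,fy=8,interpolation=cv2.INTER_CUBIC)
    cv2.circle(a,tuple(int(x) for x in (u-o+10.5)*8),3,(0,0,255),-1);out.append(a)
cv2.imwrite("pics/c5.png",cv2.hconcat(out))
```

```text
scene [350.3406 164.9063]
top [238.1449 209.6162]
```

View pics/c5.png

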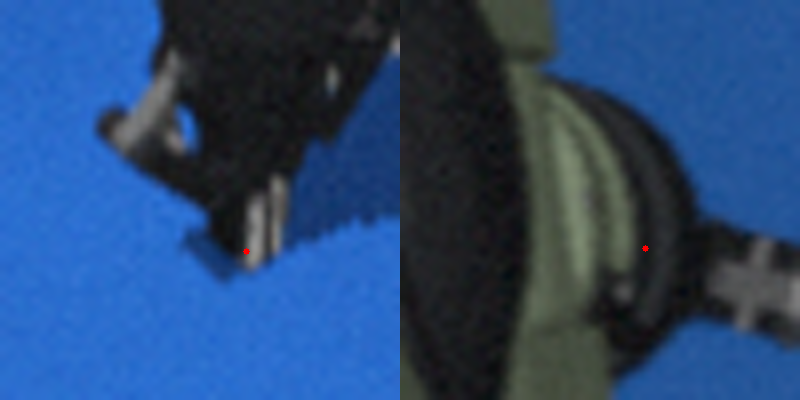

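Run:
```python
from h import *
C=np.array([.4774,.2917,0]); G=C+.015*DS
p=sensors.current_position()
ctrl.move_straight([p[0],p[1],.06],velocity=.2)
ctrl.set_gripper(.085,60)
ctrl.move_to(G+[0,0,.04],rot(HS)); st()
print(ctrl.move_straight(G+[0,0,-.024],velocity=.08,threshold=6)); st()
ctrl.set_gripper(.04,60); st("grip")
```

```text
t 10.5167 p [0.4918 0.2888 0.0401] F [ 0.2887  0.2297 -0.2408] op 0.08493029523712683
False
 t 11.4667 p [ 0.4924  0.2885 -0.0236] F [0.2281 0.4612 0.0894] op 0.08486588268074961
grip t 11.85 p [ 0.4926  0.2886 -0.0231] F [-1.0884 -0.3184  5.2215] op 0.05526318415061612
```

Run:
```python
from h import *
p=sensors.current_position()
ctrl.move_straight(p+.04*DS+[0,0,.001],velocity=.08,threshold=20); st()
p=sensors.current_position()
print(ctrl.move_straight(p+.122*DS,velocity=.12,threshold=20)); st()
a=pic("top","t6");b=pic("scene","s6")
cv2.imwrite("pics/c6.png",cv2.hconcat([cv2.resize(a[130:345,110:310],(400,430)),cv2.resize(b[40:210,250:410],(400,425))[:425].copy() if 0 else cv2.resize(b[40:210,250:410],(400,430))]))
```

```text
t 12.5083 p [ 0.5305  0.2792 -0.0229] F [ 0.1739 -0.4241 -5.2746] op 0.05465001676455092
False
 t 13.6667 p [ 0.6489  0.2519 -0.0229] F [-0.2033 -0.1703 -4.8236] op 0.05467702964420244
```

View pics/c6.png

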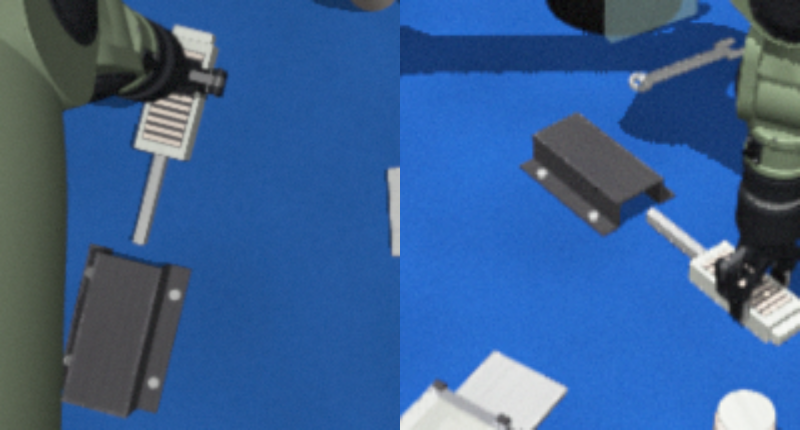

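Run:
```python
from h import *
p=sensors.current_position(); p[2]=-.0231
ctrl.set_gripper(.085); 
ctrl.move_straight(p-.042*DS,velocity=.15); st()
ctrl.set_gripper(.04,100); st("grip")
p=sensors.current_position()
ctrl.move_straight(p+[0,0,.07],velocity=.12); st("lift")
a=pic("top","t7");b=pic("scene","s7")
cv2.imwrite("pics/c7.png",cv2.hconcat([cv2.resize(a[130:345,110:310],(400,430)),cv2.resize(b[40:210,250:410],(400,430))]))
```

```text
t 14.6083 p [ 0.6083  0.2616 -0.0227] F [ 0.4921 -0.6004  0.3492] op 0.08548251778575325
grip t 15.0 p [ 0.6093  0.2616 -0.0223] F [0.7351 0.8766 4.8551] op 0.053460202576233073
lift t 15.7417 p [0.6081 0.2612 0.0464] F [-0.1568  0.741  -6.1331] op 0.05397780380632654
```

View pics/c7.png

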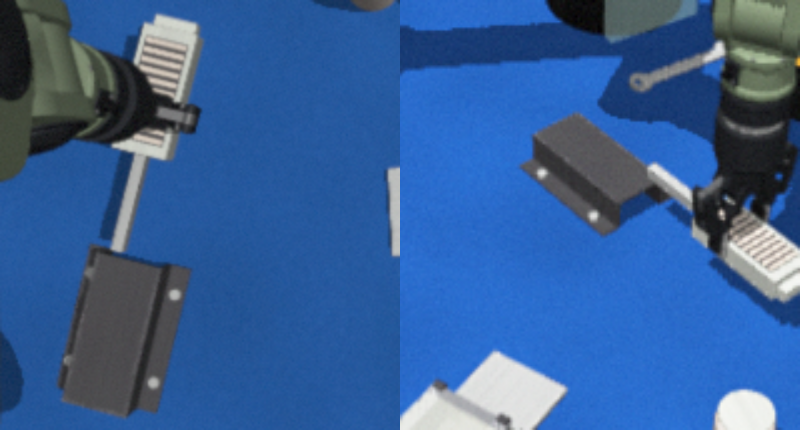

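Run:
```python
from h import *
T=M+(-.127)*DM
ctrl.move_to(T+[0,0,.055],rot(HM)); st()
ctrl.move_straight(T+[0,0,-.0112],velocity=.08,threshold=8); st()
a=pic("top","t8");b=pic("scene","s8")
cv2.imwrite("pics/c8.png",cv2.hconcat([cv2.resize(a[170:300,220:420],(450,292)),cv2.resize(b[110:240,220:370],(337,292))]))
```

```text
t 16.7833 p [0.5035 0.0511 0.0553] F [ 0.4246  0.1887 -6.259 ] op 0.05412294216027378
 t 17.7583 p [ 0.5027  0.0507 -0.0108] F [-0.3176 -1.0974 -6.9306] op 0.053775591518628894
```

View pics/c8.png

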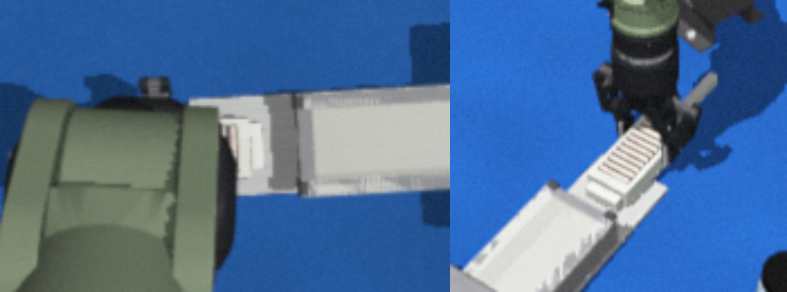

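Run:
```python
from h import *
T=M+(-.043)*DM
print(ctrl.move_straight(T+[0,0,-.0112],velocity=.06,threshold=10)); st()
a=pic("top","t9");b=pic("scene","s9")
cv2.imwrite("pics/c9.png",cv2.hconcat([cv2.resize(a[170:300,220:420],(450,292)),cv2.resize(b[110:240,220:370],(337,292))]))
```

```text
False
 t 19.4083 p [ 0.5072 -0.0332 -0.0112] F [ 0.6223 -0.5538 -7.6225] op 0.05396679237693816
```

View pics/c9.png

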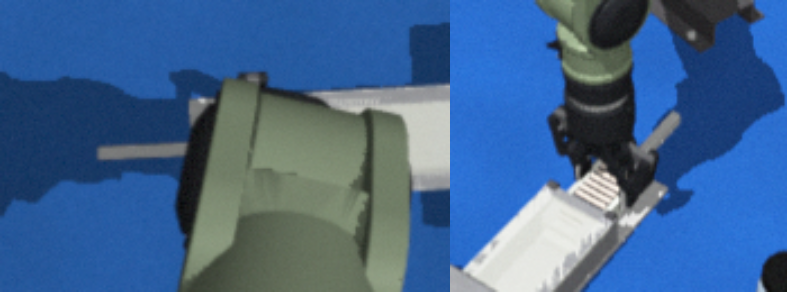

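Run:
```python
from h import *
P=plane("top",(220+98/2.25,170+153/2.25),.031); d=P[:2]-M[:2]; print(P, d@DM[:2]+.17, d@[-DM[1],DM[0]])
p=sensors.current_position()
print(ctrl.move_straight([p[0],p[1],-.0155],velocity=.02,threshold=3.5)); st()
ctrl.set_gripper(.085); st("rel")
p=sensors.current_position()
ctrl.move_straight(p+[0,0,.1],velocity=.12); ctrl.wait(.2); st()
a=pic("top","t10");b=pic("scene","s10")
cv2.imwrite("pics/c10.png",cv2.hconcat([cv2.resize(a[170:300,220:420],(450,292)),cv2.resize(b[110:240,220:370],(337,292))]))
```

```text
[0.5    0.1104 0.031 ] -0.01672814312860582 0.0013420959442434746
True
 t 19.7583 p [ 0.5074 -0.0328 -0.0143] F [-1.952   0.7089  5.1281] op 0.054113431657580896
rel t 20.175 p [ 0.5054 -0.0324 -0.0158] F [-0.5759  0.231  -0.0299] op 0.08507368905447811
 t 21.3583 p [ 0.5048 -0.0323  0.0835] F [ 0.3597  0.5209 -0.0852] op 0.08460912738750347
```

View pics/c10.png

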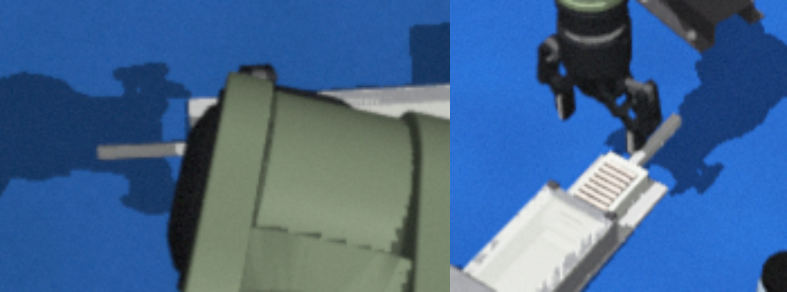

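Run:
```python
from h import *
T=M-.235*DM
ctrl.move_straight(T+[0,0,.0835],velocity=.25)
ctrl.set_gripper(0.0)
ctrl.move_straight(T+[0,0,-.0125],velocity=.12,threshold=8); st()
a=pic("top","t11");b=pic("scene","s11")
cv2.imwrite("pics/c11.png",cv2.hconcat([cv2.resize(a[170:300,220:420],(450,292)),cv2.resize(b[110:240,220:370],(337,292))]))
```

```text
t 24.0917 p [ 0.4963  0.1586 -0.012 ] F [1.3771 0.2389 0.9013] op -0.00018820323836416948
```

View pics/c11.png

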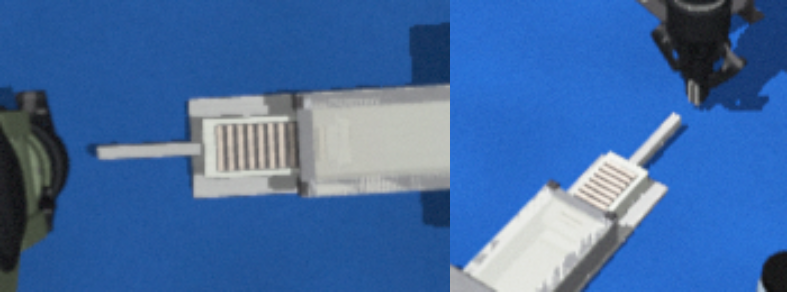

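Run:
```python
from h import *
print(ctrl.move_straight(M-.100*DM+[0,0,-.0125],velocity=.05,threshold=12)); st()
a=pic("top","t12");b=pic("scene","s12")
cv2.imwrite("pics/c12.png",cv2.hconcat([cv2.resize(a[170:300,220:420],(450,292)),cv2.resize(b[110:240,220:370],(337,292))]))
```

```text
False
 t 27.0417 p [ 0.5034  0.0244 -0.0125] F [0.1993 4.4549 1.0682] op -0.0002176610853160256
```

View pics/c12.png

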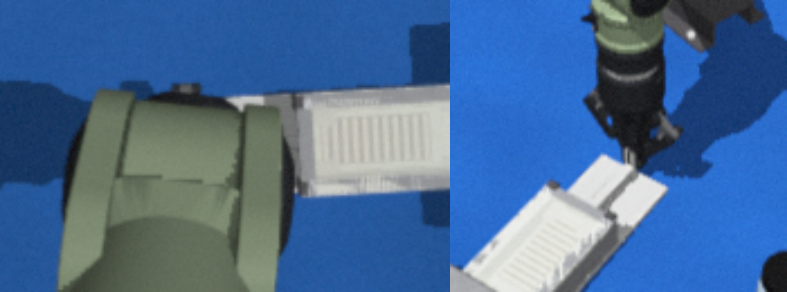

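Run:
```python
from h import *
print(ctrl.move_straight(M-.056*DM+[0,0,-.0125],velocity=.03,threshold=12)); st()
p=sensors.current_position(); print("x in mouth",(p-M)@DM)
ctrl.move_straight(p-.06*DM,velocity=.1)
p=sensors.current_position();ctrl.move_straight(p+[0,0,.12],velocity=.2)
p=sensors.current_position();ctrl.move_straight([.40,.25,p[2]],velocity=.3);st()
a=pic("top","t13");b=pic("scene","s13")
cv2.imwrite("pics/c13.png",cv2.hconcat([cv2.resize(a[195:270,300:460],(640,300)),]))
cv2.imwrite("pics/c14.png",cv2.resize(b[165:265,215:325],None,fx=6,fy=6,interpolation=cv2.INTER_CUBIC))
```

```text
True
 t 28.2583 p [ 0.5051 -0.0095 -0.0128] F [0.1741 1.5246 0.5665] op -0.00017204172117602385
x in mouth -0.06671035006530904
 t 30.6417 p [0.3999 0.2493 0.1059] F [ 0.2183 -0.3079  0.2457] op 2.08311288201306e-05
```

View pics/c13.png

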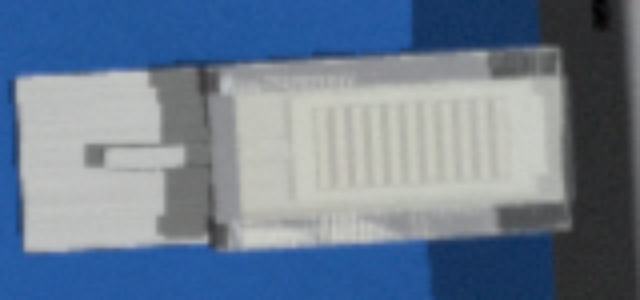

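View pics/c14.png

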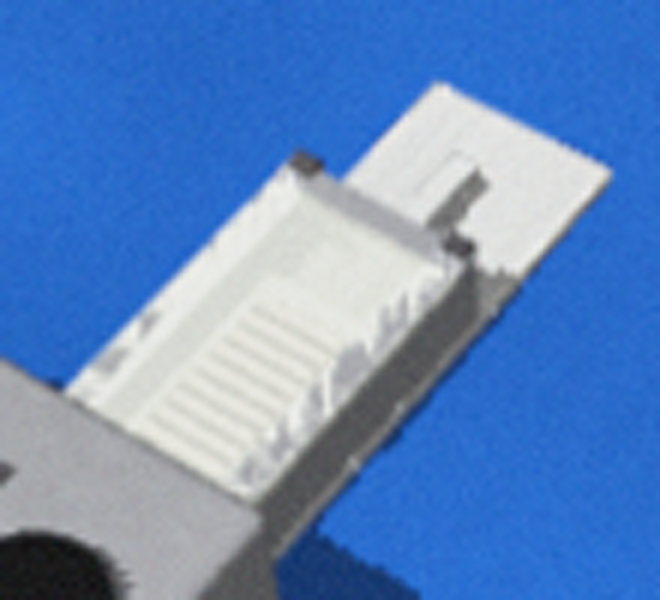

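Run:
```python
from h import *
u=crop((104,156),4,(300,195));P=plane("top",u,.029);d=P[:2]-M[:2];print("mid x",d@DM[:2]+.17,"lat",d@[-DM[1],DM[0]])
a=cv2.imread("pics/t0.png") if 0 else cv2.imread("pics/top0.png");b=cv2.imread("pics/t13.png");c=cv2.imread("pics/t12.png")
cv2.imwrite("pics/c15.png",cv2.hconcat([cv2.resize(x[200:265,340:380],(260,422),interpolation=cv2.INTER_CUBIC) for x in(a,c,b)]))
for im in(a,b):
    print([im[233+k,352:362].mean(-1).astype(int).tolist() for k in(-10,10)])
```

```text
mid x 0.11522907605818047 lat 0.0033678891586746214
[[120, 136, 139, 140, 138, 139, 150, 177, 183, 187], [79, 111, 134, 138, 140, 142, 142, 148, 176, 186]]
[[124, 141, 142, 142, 143, 145, 154, 184, 191, 192], [79, 110, 137, 144, 143, 147, 147, 152, 183, 189]]
```

View pics/c15.png

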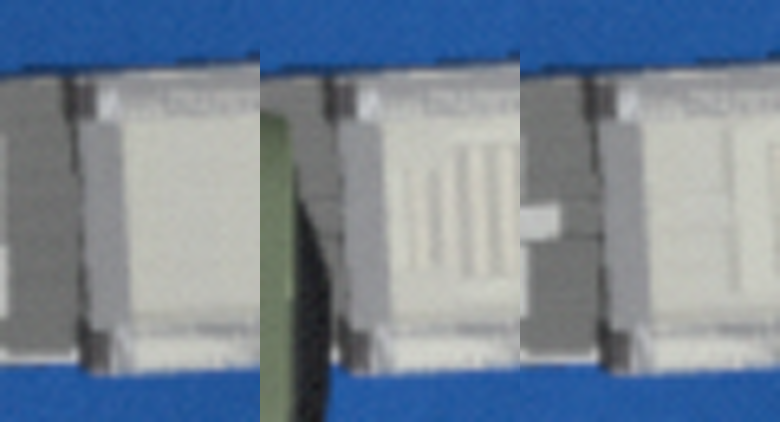

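Run:
```python
import cv2
o=[]
for k in("scene0","s11","s13"):
    o.append(cv2.resize(cv2.imread(f"pics/{k}.png")[183:228,248:308],(266,200),interpolation=cv2.INTER_CUBIC))
p=[]
for k in("top0","t11","t13"):
    p.append(cv2.resize(cv2.imread(f"pics/{k}.png")[205:265,340:400],(266,266),interpolation=cv2.INTER_CUBIC))
cv2.imwrite("pics/c16.png",cv2.convertScaleAbs(cv2.vconcat([cv2.hconcat(o),cv2.hconcat(p)]),alpha=2.2,beta=-250))
```

View pics/c16.png

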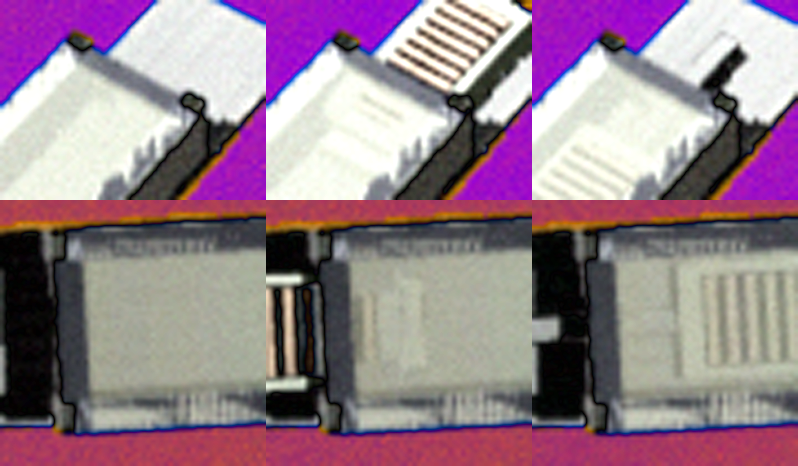

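Run:
```python
from h import *
st();workorder.sign_off()
```

```text
t 30.7417 p [0.4005 0.2489 0.1061] F [-0.4151 -0.4148 -0.1222] op 2.2550928545118388e-05
the job is handed in; nothing more can be done
```

The cassette is in the filter unit, nose first and against the stop, and I handed the job in at 30.7 s. I drew it out of the sleeve and re-gripped it nearer its centre of mass. I then laid it on the ledge with its nose about 53 mm inside the mouth, let go, and pushed it home on the bar end with the fingers shut.

**Checks that agreed:**
- **Flap on the ledge:** after I let go, the pictures showed the flap lying open on the cassette.
- **Position at home:** the push stopped on contact with the tool where the stop should be, which puts the cassette's centre about 114 mm inside the mouth. The bar end in the final top picture gives about 115 mm; the home position is 115 mm.
- **Flap at the end:** the final pictures no longer show the flap over the bar, so I take it as shut. I judged this from pictures only, with no reading of the angle.
- **Robot:** the gripper was clear and touching nothing at hand-in.
- **Bystanders:** the arm stayed away from the can, jar and carton, but I did not re-measure where they stand.

**Checks that disagreed:**
- **Fingertip height:** the real tips, with the fingers shut, are about 26 mm above the reported tool point. My first grasp therefore closed in the air just above the cassette without touching it. I measured the offset with a light touch on the bench (about 5 N) and corrected every height after that.
- **Side position:** the final picture puts the bar end about 3 mm off the mouth's centre line, against about 1 mm before the push. This is within the chamber's 4 mm clearance each side.

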